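# Put the trimmed cups away in the damp box and latch it

### The arm

A 6-joint arm with a two-finger parallel gripper is mounted at the origin on the work surface. World frame = base frame: x ahead of the robot, y to its left, z up, the work surface at z = 0. Lengths are in m, angles in rad, forces in N, time in s.
With the tool pointing down it reaches from about 0.3 to 0.95 m from the base axis. Payload 3.1 kg.
Tool frame: the origin (TCP) lies midway between the tips of the shut fingers; the grasp point (between the pads) lies 19 mm behind it (hold_point_z is the distance from the TCP to the grasp point, in m); z points along the fingers, y is the line along which they close (so a half turn about z gives the same grasp; the last joint's range is limited). The gripper opens to 85 mm and grips with 20 to 120 N. Pads are 22 mm wide; open, the fingers measure 114 mm over their backs; the gripper's body (76 mm by 85 mm) begins 54 mm behind the grasp point. The pads swing forward as they close: fully open they stand 13 mm farther back than shut.
Start: joints at [-1.239, 0.308, 1.634, -0, 1.2, -0.07], TCP at [0.244, -0.575, 0.231] pointing down, gripper open.
Joint ranges: [-3.06, 3.06], [-0.79, 1.96], [0.05, 2.63], [-1.19, 4.34], [0.05, 2.64], [-2.94, 2.94]. Speed limits (rad/s): [2.79, 2.79, 3.14, 3.14, 3.14, 3.14].

### API

Orientations are given as a rotation vector (axis times angle).
In Python, from plant import sense, camera, get_calibration, hand_in, hold_point_z gives the robot as it stands.
- The arm moves only by the tool step_arm, never from a script. Its argument "plan" is a list of rows, each a list of 3 entries, a list of its own where there are three numbers: the shift along the tool's x, y, z in mm, then the turn, a rotation vector about the tool's x, y, z in degrees, then the closure, from 0 (fully open) to 1 (shut). A call has 1 to 10 rows; each row is the pose to reach, as a shift and turn from the pose commanded when the call began, along the tool's axes at that moment; what a row does not reach only later rows make up. A row lasts 1/8 s, in which the tool goes at most 62.5 mm and 10.7 degrees, less where a joint would pass 70% of its speed; a pose out of reach is approached as far as the arm can. A call with a gripper value outside its range is refused whole. The fingers move at their own pace and stop on an object; "newtons" is the grip in N (left out, the last holds). Time passes only in rows, so rows that repeat a pose let the fingers close. It gives the time, the measured TCP pose, the force, the opening and the grip force at its end, in the units of the state.
- sense(): the state, without advancing time (a new reading comes with each control period).
- camera(name): name is "scene" or "top" or "wrist"; returns the picture (384x512x3 uint8, red, green, blue); there is no depth.
- get_calibration(name): a dict with "fx", "fy", "cx", "cy" (pixels), "dist_coeffs" ([k1, k2, p1, p2, k3] as OpenCV has them; the pictures are not rectified), "R" (3x3) and "t" (3): a world point X has camera coordinates R X + t; the wrist camera has in their place "T_tool_cam" (4x4, takes a point from camera to tool coordinates, whose origin is the TCP and whose axes are the flange's). Camera axes: x right, y down, z forward; pixel columns grow to the right and rows downward; lengths in m; the calibration is good to about 2 mm. A picture is of the moment at which its call begins: read the wrist's pose just before it. get_calibration takes no time and is no camera call.
- hand_in(): hands the job in; it is judged then, once.
The state is a dict: "time_s": time; "joint_pos": joint angles; "qd": joint speeds; "tau": joint torques, N m; "ee_pos": TCP position; "tool_rot": TCP orientation; "wrist_force": force on the tool from outside, world axes, zero at the start; "moment": the same for the moment, N m; "width": finger opening in m; "gripper_force": force on a finger pad.
Only numpy, scipy, OpenCV 4.12 (cv2) and the standard library are available. Lean on these libraries where they do the work, as an engineer would, in place of code of your own. Each camera call takes 0.05 s, during which the arm holds its last target. There are 200 camera calls.

### The job

Put the freshly trimmed cups away to dry slowly: open the damp box's sliding lid, stand every cup upright side by side in one straight row, down on the box floor between the two wooden rails, and slide the lid fully shut. Then swing the latch's wire loop over so that its crossbar drops behind the hooks of the keeper on the lid, and only then throw the lever over, past dead centre and down to its stop, so that the loop holds the lid tight. Leave the other things on the bench where they are.

Things in the scene. Friction and masses are not known exactly. Their poses are not given: they have to be found in the camera images.
- cup1: small freshly trimmed clay cup, open at the top: foot 32 mm across, straight sides 36 mm across from 12 mm above the foot up to the rim, 50 mm tall, bottom-heavy, about 60 g. Stands upright on the bench at the start. Origin: centre of the underside; z up along the cup. All cups are alike; only some of the five are there (the others read None)
- cup2: small freshly trimmed clay cup, open at the top: foot 32 mm across, straight sides 36 mm across from 12 mm above the foot up to the rim, 50 mm tall, bottom-heavy, about 60 g. Stands upright on the bench at the start. Origin: centre of the underside; z up along the cup. All cups are alike; only some of the five are there (the others read None)
- cup3: small freshly trimmed clay cup, open at the top: foot 32 mm across, straight sides 36 mm across from 12 mm above the foot up to the rim, 50 mm tall, bottom-heavy, about 60 g. Stands upright on the bench at the start. Origin: centre of the underside; z up along the cup. All cups are alike; only some of the five are there (the others read None)
- cup4: small freshly trimmed clay cup, open at the top: foot 32 mm across, straight sides 36 mm across from 12 mm above the foot up to the rim, 50 mm tall, bottom-heavy, about 60 g. Stands upright on the bench at the start. Origin: centre of the underside; z up along the cup. All cups are alike; only some of the five are there (the others read None)
- cup5: small freshly trimmed clay cup, open at the top: foot 32 mm across, straight sides 36 mm across from 12 mm above the foot up to the rim, 50 mm tall, bottom-heavy, about 60 g. Stands upright on the bench at the start. Origin: centre of the underside; z up along the cup. All cups are alike; only some of the five are there (the others read None)
- damp_box: low grey box fixed to the bench, long axis = its y. Outside 166 (x) by 241 mm (y), wall tops 72 mm above the bench. Inside 150 by 225 mm, floor 10 mm above the bench; along its middle (x = 0) a channel 46 mm wide between two wooden rails 6 mm thick, 20 mm high. Origin: centre of underside; z up. Bars carry the open lid to y = -370 mm; a ledge 68 mm high carries the latch to y = 249 mm
- lid (a joint): sliding of the flat lid (166 x 241 mm, top 80 mm above the bench) in m: 0 = fully home (stop); grows as it moves to the box's -y; 0.24 = fully open (stop). Stays where it is left, friction about 2 N. At 0.225 or more the inside is uncovered
- lid_knob (a point): middle of the round black knob on the lid's centre: 26 mm across, this point 18 mm above the lid's top, the knob's top 28 mm and the underside of its head 6 mm above the lid
- latch_pivot (a point): on the lever's axis, fixed on the ledge: box y = 162.5 mm, 92 mm above the bench. Axes as the box; the lever turns about x. The loop is hinged on the lever 20 mm from this axis towards the lever's tip, about a parallel axis
- lever (a joint): latch lever in rad: 0 = level, pointing along the box's +y (away from the lid) = dead centre; pi/2 = upright; 1.95 = stop, leaning towards the lid; -0.2 = stop, thrown past dead centre, where it stays. Stays where left (friction about 0.2 N m). Pulling a hooked loop over dead centre takes about 5 N at the tip
- lever_tip (a point): free end of the latch lever, a flat steel handle 18 mm wide, 7 mm thick, 70 mm from its axis to this point
- loop_bar (a point): middle of the loop's crossbar: round, 6 mm thick, 64 mm long, along the box's x, 75 mm from the loop's axis on the lever; legs at x = +-31 mm, the lever passes between them. At the start the loop leans back (+y) on its stop, about 1 rad from the lever. It swings freely; lifted over the top towards the lid it falls by itself and, with the lever upright, lands 8 to 20 mm beyond the hooks
- keeper_seat (a point): where the crossbar's middle sits when hooked, on the keeper near the lid's +y end; moves with it. Axes as box. 9 mm above the lid's top. Two hooks 8 mm wide at x = +-22 mm open to -y, 19 mm tall above the lid, lips reach 3 mm to -y of this point. Feet under the bar, 6 mm thick, 32 mm apart, reach 28 mm to -y. Sprung: gives up to 6 mm to +y (5 N per mm), about 3 mm when latched
- sponge: sponge, 70 x 50 x 30 mm; not part of the job, leave it alone. Origin: centre of the underside
- water_pot: white ceramic bowl, rim 70 mm across, 50 mm tall; not part of the job, leave it alone. Origin: centre of the underside
- loop_tool: trimming tool with a wooden handle 120 mm long and a wire loop; not part of the job, leave it alone. Origin: centre of the underside
- rib: wooden rib, a flat piece 90 x 45 x 6 mm; not part of the job, leave it alone. Origin: centre of the underside
- brush: brush; not part of the job, leave it alone. Origin: centre of the underside
- clay_block: block of clay, 110 x 90 x 60 mm; not part of the job, leave it alone. Origin: centre of the underside
- bud_vase: small clay bud vase, 100 mm tall; not part of the job, leave it alone. Origin: centre of the underside
There are look-alikes about, which are no part of the job. Leave any green or red look-alike of the cup1 alone.

How it is judged:
On the way, in this order (a step that is already met when the one before it is completed fails the run):
1. every cup stands in the row between the rails in the box (x of cup1 in the frame of damp_box between -0.012 and 0.012 m and y of cup1 in the frame of damp_box between -0.113 and 0.113 m and z of each of cup1, cup2, cup3, cup4, cup5 in the frame of damp_box below 0.015 m and angle between each of cup1, cup2, cup3, cup4, cup5's own z axis and vertical below 0.12 rad and linear speed of each of cup1, cup2, cup3, cup4, cup5 below 0.02 m/s and x of cup2 in the frame of damp_box between -0.012 and 0.012 m and y of cup2 in the frame of damp_box between -0.113 and 0.113 m and x of cup3 in the frame of damp_box between -0.012 and 0.012 m and y of cup3 in the frame of damp_box between -0.113 and 0.113 m and x of cup4 in the frame of damp_box between -0.012 and 0.012 m and y of cup4 in the frame of damp_box between -0.113 and 0.113 m and x of cup5 in the frame of damp_box between -0.012 and 0.012 m and y of cup5 in the frame of damp_box between -0.113 and 0.113 m), for 0.2 s.
2. the lid is slid shut (value of joint lid below 0.006 m), for 0.2 s.
3. the loop's crossbar lies behind the keeper's hooks while the lever is still up (y of loop_bar in the frame of keeper_seat between -0.03 and 0.003 m and z of loop_bar in the frame of keeper_seat below 0.004 m and value of joint lever above 0.6 rad), for 0.1 s.
4. the lever is thrown past dead centre with the loop on the keeper (value of joint lever below -0.1 rad and distance between loop_bar and keeper_seat below 0.005 m), for 0.2 s.
At the end, for the whole second after the job is handed in: every cup stands upright (0.12 rad) and still on the box floor in the channel, centre within 12 mm of its midline; lid within 3 mm of home; crossbar within 5 mm of its seat on the keeper; lever beyond -0.1 rad (all of step 1 and all of step 4 and value of joint lid below 0.003 m); the robot touches nothing.
It fails at once if another thing on the bench is shifted by more than 4 cm (distance of any of sponge, water_pot, loop_tool, rib, brush, clay_block, bud_vase from where it was at the start of the episode above 0.04 m).
Of cup1, cup2, cup3, cup4, cup5 only 4 to 5 are there at a start; the rules pass over those that are not, and their reading is None.
At some moment in a run one of cup1, cup2, cup3, cup4, cup5 may be knocked a few centimetres aside while the robot is not near it.
Once in a run the grip may slacken for a moment while it holds something.
It also fails if it takes over 192 s, if anything falls off the work surface, if the arm or the gripper's body presses on something with over 40 N, if the wrist force passes 120 N, or if a joint passes its speed limit or range.

## Working session

There is one attempt and no reset: what is moved stays moved. The work goes in short steps, Python scripts to look and compute and a tool call to move; the robot and the scene stay as the last step left them, time stands still between calls to the robot, and variables do not carry over. Pictures are saved under pics/ and viewed, at most 14 in all, crops included, and the job is handed in when it is done.

Besides the shell and the picture viewer there is one more tool, called after "Emit:" as a command line: name --argument value ..., lists and objects as JSON in quotes. step_arm: Moves the arm, as the interface text tells. Its arguments: {"type":"object","properties":{"plan":{"type":"array","items":{"type":"array"}},"newtons":{"type":"number"}},"required":["plan"]}

```bash
ls; mkdir -p pics
python3 - <<'E'
from plant import *
import cv2,numpy as np
for n in("top","scene"):
    im=camera(n); cv2.imwrite(f"pics/{n}0.png",cv2.resize(im[:,:,::-1],(800,600),interpolation=cv2.INTER_CUBIC)); np.save(f"pics/{n}0.npy",im)
    c=get_calibration(n); print(n,{k:np.round(v,4).tolist() for k,v in c.items()})
print({k:np.round(v,4).tolist() for k,v in get_calibration("wrist").items()},hold_point_z)
print(sense())
E
```

```text
pics
top {'fx': 395.1111, 'fy': 395.1111, 'cx': 263.5655, 'cy': 196.2565, 'dist_coeffs': [-0.1404, 0.0, 0.0, 0.0, 0.0], 'R': [[0.051, -0.9987, -0.0013], [-0.9708, -0.0493, -0.235], [0.2346, 0.0132, -0.972]], 't': [-0.0332, 0.566, 1.0361]}
scene {'fx': 378.4567, 'fy': 378.4567, 'cx': 255.6287, 'cy': 193.882, 'dist_coeffs': [-0.0384, 0.0, 0.0, 0.0, 0.0], 'R': [[0.4105, 0.9119, -0.003], [0.6346, -0.288, -0.7171], [-0.6548, 0.2925, -0.6969]], 't': [-0.23, -0.2837, 1.5237]}
{'fx': 341.4649, 'fy': 341.4649, 'cx': 256.3158, 'cy': 195.1523, 'dist_coeffs': [-0.0651, 0.0, 0.0, 0.0, 0.0], 'T_tool_cam': [[-0.0006, -0.9608, -0.2774, 0.0702], [1.0, -0.0013, 0.0022, 0.0002], [-0.0025, -0.2774, 0.9608, -0.1431], [0.0, 0.0, 0.0, 1.0]]} 0.0187
{'time_s': 0.1, 'joint_pos': array([-1.23869490e+00,  3.08946525e-01,  1.63505453e+00,  2.63855273e-05,
        1.19974986e+00, -6.97037164e-02]), 'qd': array([ 0.00107579, -0.00074058, -0.00357948, -0.00035506, -0.00131938,
        0.00024514]), 'tau': array([-7.35020385e-04, -4.16407943e+01, -2.77644557e+01, -1.20682857e-04,
        4.04366670e-03,  3.78031771e-06]), 'ee_pos': array([ 0.24415686, -0.57451141,  0.23014639]), 'tool_rot': array([-3.07630853e+00, -6.26474452e-01,  4.04959651e-04]), 'wrist_force': array([-0.49710718, -0.65830905, -0.03384961]), 'moment': array([-0.02325501,  0.00436729, -0.01369721]), 'gripper_force': 0.0, 'width': 0.0853476868504565}
```

View pics/top0.png

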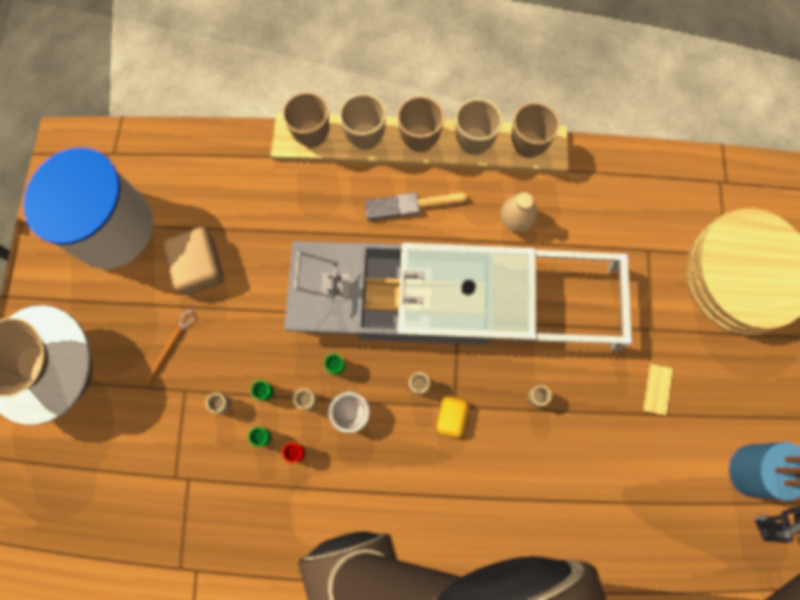

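View pics/scene0.png

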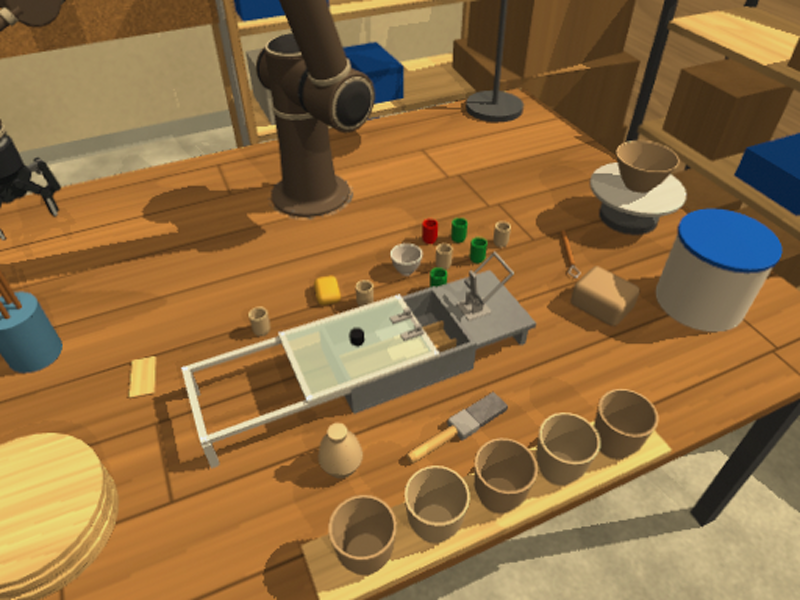

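The top view shows four tan cups at (216,403), (304,399), (419,383) and (541,396) in the 800x600 picture. The knob is at (468,288), the ledge's left end is at x≈290 and the bars end at x≈630. The lid is partly open.

```bash
cat > h.py <<'E'
from plant import *
import cv2,numpy as np
from scipy.spatial.transform import Rotation as Ro
def pose(n,s=None):
    c=get_calibration(n); K=np.array([[c['fx'],0,c['cx']],[0,c['fy'],c['cy']],[0,0,1]])
    if n=='wrist':
        s=s or sense(); T=np.array(c['T_tool_cam']); Rt=Ro.from_rotvec(s['tool_rot']).as_matrix()
        Rwc=Rt@T[:3,:3]; o=Rt@T[:3,3]+s['ee_pos']
    else: Rwc=np.array(c['R']).T; o=-Rwc@np.array(c['t'])
    return K,np.array(c['dist_coeffs']),Rwc,o
def rays(n,px,s=None):
    K,d,R,o=pose(n,s); u=cv2.undistortPoints(np.array(px,float).reshape(-1,1,2),K,d)[:,0]
    return o,(R@np.c_[u,np.ones(len(u))].T).T
def plane(n,px,z,s=None):
    o,r=rays(n,px,s); return o+r*((np.array(z)-o[2])/r[:,2])[:,None]
def proj(n,X,s=None):
    K,d,R,o=pose(n,s); X=(np.array(X,float).reshape(-1,3)-o)@R
    return cv2.projectPoints(X,np.zeros(3),np.zeros(3),K,d)[0][:,0]
def tri(n1,p1,n2,p2,s1=None,s2=None):
    o1,r1=rays(n1,[p1],s1); o2,r2=rays(n2,[p2],s2); r1,r2=r1[0],r2[0]
    a=np.linalg.lstsq(np.c_[r1,-r2],o2-o1,rcond=None)[0]; A=o1+a[0]*r1;B=o2+a[1]*r2
    return (A+B)/2,np.linalg.norm(A-B)
def downrot(yaw): # tool z down, tool y (closing line) at world angle yaw
    y=np.array([np.cos(yaw),np.sin(yaw),0]);z=np.array([0,0,-1.]);return Ro.from_matrix(np.c_[np.cross(y,z),y,z])
def delta(p0,R0,p1,R1):
    print('shift',np.round(R0.inv().apply(np.array(p1)-p0)*1000,1),'turn',np.round(np.degrees((R0.inv()*R1).as_rotvec()),2))
def cur():
    s=sense(); return s['ee_pos'],Ro.from_rotvec(s['tool_rot'])
def snap(n,name,crop=None,size=(800,600)):
    s=sense(); im=camera(n); np.save(f'pics/{name}.npy',im)
    v=im if crop is None else im[crop[1]:crop[3],crop[0]:crop[2]]
    f=min(size[0]/v.shape[1],size[1]/v.shape[0]); cv2.imwrite(f'pics/{name}.png',cv2.resize(v[:,:,::-1],None,fx=f,fy=f,interpolation=cv2.INTER_CUBIC)); return s,im
E
python3 - <<'E'
from h import *
q=lambda a:np.array(a)*0.64
print('cups',plane('top',q([[216,403],[304,399],[419,383],[541,396]]),0.05).round(3).tolist())
for a,b in [((216,403),(502,228)),((304,399),(443,248)),((419,383),(364,286)),((541,396),(258,314))]: print(tri('top',q(a),'scene',q(b)))
L=plane('top',q([[294,243],[287,330]]),0.068);print('ledge',L.round(3).tolist())
D=plane('top',q([[402,246],[536,250],[535,338],[399,332]]),0.08);print('lid',D.round(3).tolist(),D.mean(0))
B=plane('top',q([[629,256],[630,342]]),0.072);print('bars',B.round(3).tolist())
print('knob',plane('top',q([[468,287]]),0.108), tri('top',q((468,287)),'scene',q((357,336))))
print('green',plane('top',q([[334,364],[262,390],[260,437],[293,453],[349,412]]),0.05).round(3).tolist())
Rm=Ro.from_rotvec(sense()['tool_rot']).as_matrix();print(Rm.round(3).tolist())
E
```

```text
cups [[0.377, 0.336, 0.05], [0.394, 0.178, 0.05], [0.433, -0.024, 0.05], [0.42, -0.241, 0.05]]
(array([0.37771706, 0.33871434, 0.04098724]), np.float64(0.0005765309746361481))
(array([0.39423819, 0.17831936, 0.04805329]), np.float64(0.0008412452847862565))
(array([ 0.43399443, -0.02293889,  0.04557193]), np.float64(0.001922326074253465))
(array([ 0.42126067, -0.24050051,  0.04385785]), np.float64(0.0031350309184498535))
ledge [[0.677, 0.219, 0.068], [0.513, 0.216, 0.068]]
lid [[0.676, 0.019, 0.08], [0.681, -0.225, 0.08], [0.518, -0.223, 0.08], [0.517, 0.016, 0.08]] [ 0.5982309  -0.10332603  0.08      ]
bars [[0.683, -0.401, 0.072], [0.521, -0.397, 0.072]]
knob [[ 0.59718303 -0.10043477  0.108     ]] (array([ 0.60090856, -0.1004395 ,  0.09578715]), np.float64(0.002014834704579639))
green [[0.459, 0.129, 0.05], [0.405, 0.254, 0.05], [0.323, 0.25, 0.05], [0.299, 0.189, 0.05], [0.376, 0.096, 0.05]]
[[0.92, 0.391, -0.001], [0.391, -0.92, 0.002], [0.0, -0.002, -1.0]]
```

```bash
cat >> h.py <<'E'
YAW=0.0113; B0=np.array([0.598,-0.0315]); by=np.array([-np.sin(YAW),np.cos(YAW)]); bx=np.array([np.cos(YAW),np.sin(YAW)])
def box(x,y,z): return np.r_[B0+x*bx+y*by,z]
def tobox(p): d=np.array(p)[:2]-B0; return np.array([d@bx,d@by])
def go(*pts,yaw=YAW):
    p,R=cur()
    for q in pts: delta(p,R,q,downrot(yaw))
E
python3 -c "
from h import *
print(tobox([.5972,-.1015]))
go([0.597,-0.057,0.2],[0.597,-0.057,.087])"
```

```text
[-0.00159093 -0.06998649]
shift [ 527.1 -338.2   31. ] turn [ -0.1   -0.08 -67.63]
shift [ 527.1 -338.   144. ] turn [ -0.1   -0.08 -67.63]
```

Emit:
step_arm --plan '[[[55,-35,0],[0,0,-8],1],[[110,-70,5],[0,0,-16],1],[[165,-105,10],[0,0,-24],1],[[220,-140,15],[0,0,-32],1],[[275,-175,20],[0,0,-40],1],[[330,-210,25],[0,0,-48],1],[[385,-245,30],[0,0,-56],1],[[440,-280,31],[0,0,-62],1],[[490,-315,31],[0,0,-67.6],1],[[527,-338,31],[0,0,-67.6],1]]'

```text
time_s: 1.35
ee_pos: [0.5965, -0.058, 0.1998]
tool_rot: [-2.208, -2.234, 0.001]
wrist_force: [-0.0, -0.6, 0.2]
width: 0.0001
gripper_force: 0.0
```

Emit:
step_arm --plan '[[[0,0,0],[0,0,0],1],[[0,0,0],[0,0,0],1],[[0,0,0],[0,0,0],1]]'

```text
time_s: 1.72
ee_pos: [0.595, -0.0612, 0.1999]
tool_rot: [-2.211, -2.231, 0.002]
wrist_force: [-0.1, -0.5, -0.9]
width: -0.0003
gripper_force: 0.0
```

```bash
python3 -c "
from h import *
snap('wrist','w1')
go([0.597,-0.057,0.2],[0.597,-0.057,.087])"
```

```text
shift [4.3 1.9 0. ] turn [-0.05  0.01 -0.15]
shift [  4.3   2.  113. ] turn [-0.05  0.01 -0.15]
```

View pics/w1.png

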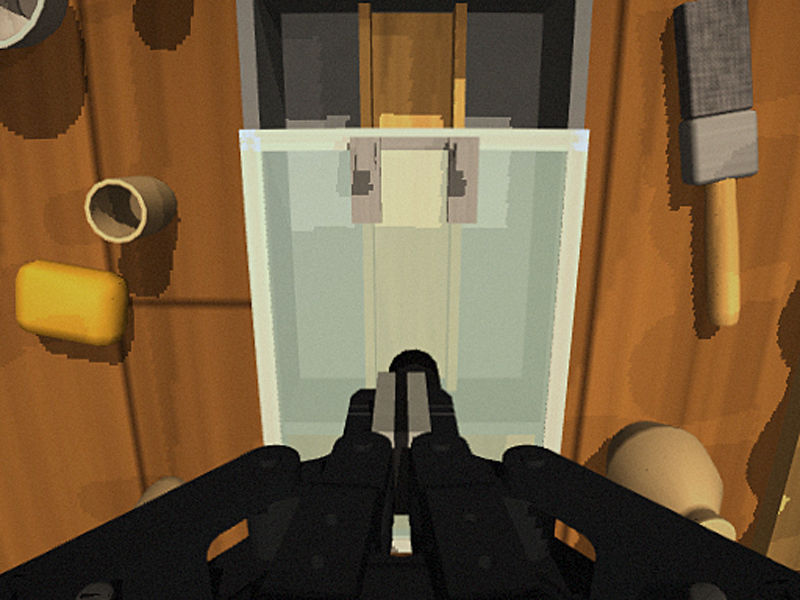

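The wrist view shows the knob at (413,365), partly hidden, with the closed fingers in front of it. The lid's +y edge is at row 130 (corners 240 and 588), and the keeper feet are at x≈365 and 462.

```bash
python3 -c "
from h import *
q=np.array([[413,365],[240,130],[588,130],[365,222],[462,222]])*.64
P=plane('wrist',q,[.106,.08,.08,.08,.08]);print(P.round(4).tolist(),[tobox(p).round(4).tolist() for p in P])
q=np.array([[359,60],[369,60],[454,60],[466,60],[363,110],[459,110]])*.64
P=plane('wrist',q,.03);print(P.round(4).tolist(),[tobox(p).round(4).tolist() for p in P])
q=np.array([[240,60],[590,60]])*.64
P=plane('wrist',q,.072);print(P.round(4).tolist(),[tobox(p).round(4).tolist() for p in P])
"
```

```text
[[0.6013, -0.0902, 0.106], [0.5183, 0.018, 0.08], [0.6836, 0.0196, 0.08], [0.5773, -0.0254, 0.08], [0.6251, -0.025, 0.08]] [[0.0026, -0.0587], [-0.0792, 0.0504], [0.0862, 0.0501], [-0.0206, 0.0063], [0.0272, 0.0062]]
[[0.5715, 0.0568, 0.03], [0.5769, 0.0568, 0.03], [0.6234, 0.0572, 0.03], [0.6299, 0.0573, 0.03], [0.5735, 0.0305, 0.03], [0.6269, 0.031, 0.03]] [[-0.0255, 0.0886], [-0.0201, 0.0885], [0.0264, 0.0884], [0.0329, 0.0884], [-0.0238, 0.0623], [0.0296, 0.0622]]
[[0.5179, 0.0505, 0.072], [0.6845, 0.0521, 0.072]] [[-0.0792, 0.0829], [0.0874, 0.0827]]
```

```bash
sed -i 's/B0=np.array(\[0.598,-0.0315\])/B0=np.array([0.6012,-0.0315])/' h.py
```

Emit:
step_arm --plan '[[[4,7,30],[0,0,0],1],[[4,7,60],[0,0,0],1],[[4,7,90],[0,0,0],1],[[4,7,110],[0,0,0],1],[[4,7,110],[0,0,0],1],[[4,7,110],[0,0,0],1]]'

```text
time_s: 2.52
ee_pos: [0.6039, -0.0564, 0.0914]
tool_rot: [2.209, 2.232, 0.002]
wrist_force: [-0.1, 0.0, 0.3]
width: 0.0
gripper_force: 0.0
```

Emit:
step_arm --plan '[[[-15,0,0],[0,0,0],1],[[-30,0,0],[0,0,0],1],[[-45,0,0],[0,0,0],1],[[-65,0,0],[0,0,0],1],[[-85,0,0],[0,0,0],1],[[-105,1,0],[0,0,0],1],[[-125,1,0],[0,0,0],1],[[-145,1,0],[0,0,0],1],[[-160,2,0],[0,0,0],1],[[-160,2,0],[0,0,0],1]]'

```text
time_s: 3.78
ee_pos: [0.6069, -0.218, 0.0901]
tool_rot: [2.209, 2.231, -0.001]
wrist_force: [0.1, 0.2, 0.1]
width: -0.0001
gripper_force: 0.0
```

Emit:
step_arm --plan '[[[-12,-3,0],[0,0,0],1],[[-22,-3,0],[0,0,0],1],[[-28,-3,0],[0,0,0],1],[[-32,-3,0],[0,0,0],1],[[-32,-3,0],[0,0,0],1]]'

```text
time_s: 4.4
ee_pos: [0.604, -0.2415, 0.0902]
tool_rot: [-2.205, -2.225, -0.011]
wrist_force: [2.3, 16.8, 4.8]
width: 0.0001
gripper_force: 8.1
```

```bash
python3 -c "
from h import *
snap('top','t1')
"
```

```text
(no output)
```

View pics/t1.png

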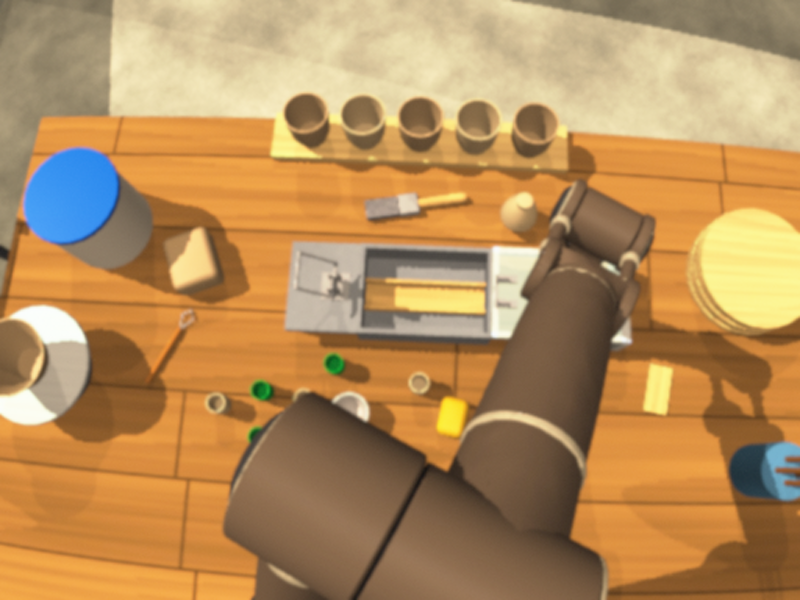

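The lid is fully open, pressed on its stop with 16 N. Next I go for cup3.

Emit:
step_arm --plan '[[[15,0,0],[0,0,0],1],[[15,0,-40],[0,0,0],1],[[30,-20,-80],[0,0,0],0.5],[[70,-60,-110],[0,0,0],0],[[120,-100,-110],[0,0,0],0],[[170,-140,-110],[0,0,0],0],[[210,-165,-110],[0,0,0],0],[[221,-172,-110],[0,0,0],0],[[221,-172,-110],[0,0,0],0],[[221,-172,-110],[0,0,0],0]]'

```text
time_s: 5.7
ee_pos: [0.431, -0.0299, 0.2008]
tool_rot: [2.209, 2.231, 0.0]
wrist_force: [0.1, -0.5, -0.2]
width: 0.0855
gripper_force: 0.0
```

```bash
python3 -c "
from h import *
snap('wrist','w2')
go([0.4345,-0.0235,0.2],[0.4345,-0.0235,.024])"
```

```text
shift [6.3 3.7 0.6] turn [ 0.06  0.05 -0.08]
shift [  6.5   3.5 176.6] turn [ 0.06  0.05 -0.08]
```

View pics/w2.png

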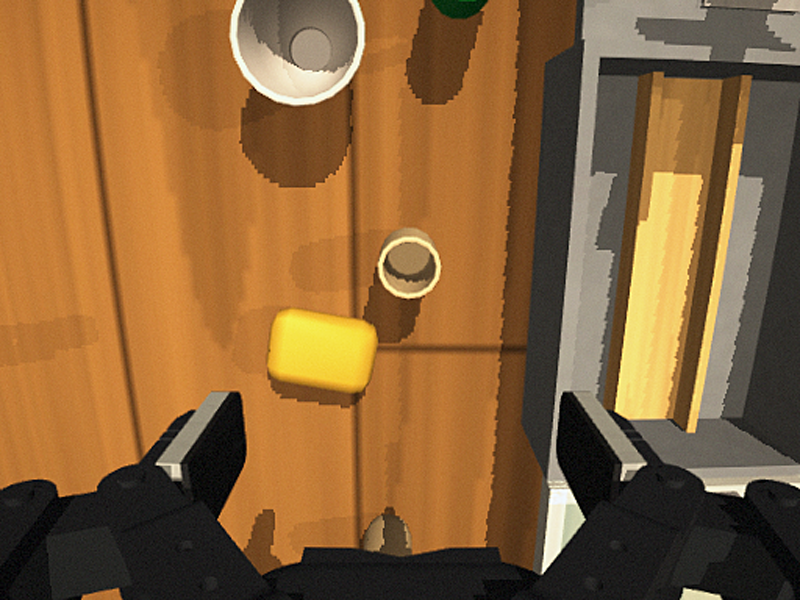

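The view shows the cup rim at (410,266), the sponge at (323,350) and the rails in the channel at x≈640–745.

```bash
python3 -c "
from h import *
q=np.array([[410,266],[323,350]])*.64
print(plane('wrist',q,.05).round(4).tolist())
q=np.array([[650,100],[733,100],[628,310],[706,310]])*.64  # inner top edges L,R
P=plane('wrist',q,.03);print(P.round(4).tolist(),[tobox(p).round(4).tolist() for p in P])
go(box(0,.2,.05))
"
```

```text
[[0.4364, -0.0226, 0.05], [0.3859, -0.0734, 0.05]]
[[0.571, 0.0704, 0.03], [0.62, 0.0722, 0.03], [0.573, -0.0533, 0.03], [0.6236, -0.0529, 0.03]] [[-0.0291, 0.1022], [0.02, 0.1035], [-0.0284, -0.0215], [0.0222, -0.0217]]
shift [196.8 169.8 150.6] turn [ 0.06  0.05 -0.08]
```

Emit:
step_arm --plan '[[[7,5,40],[0,0,0],0],[[7,5,90],[0,0,0],0],[[7,5,130],[0,0,0],0],[[7,5,160],[0,0,0],0],[[7,5,176],[0,0,0],0],[[7,5,176],[0,0,0],0],[[7,5,176],[0,0,0],0],[[7,5,176],[0,0,0],1],[[7,5,176],[0,0,0],1],[[7,5,176],[0,0,0],1]]' --newtons 35

```text
time_s: 7.0
ee_pos: [0.4351, -0.0217, 0.025]
tool_rot: [2.208, 2.233, 0.001]
wrist_force: [-0.5, -0.6, 6.1]
width: 0.0352
gripper_force: 34.3
```

Emit:
step_arm --plan '[[[0,0,0],[0,0,0],1],[[0,0,0],[0,0,0],1],[[0,0,-20],[0,0,0],1],[[0,0,-60],[0,0,0],1],[[0,0,-100],[0,0,0],1],[[0,0,-126],[0,0,0],1],[[0,0,-126],[0,0,0],1]]'

```text
time_s: 7.88
ee_pos: [0.4364, -0.0218, 0.1521]
tool_rot: [2.206, 2.231, 0.005]
wrist_force: [-0.2, -0.1, -1.4]
width: 0.0353
gripper_force: 35.4
```

```bash
python3 -c "
from h import *
go(box(0,-.07,.15),box(0,-.07,.035))"
```

```text
shift [-81.5 164.7   3.1] turn [ 0.31  0.05 -0.02]
shift [-81.4 164.1 118.1] turn [ 0.31  0.05 -0.02]
```

Emit:
step_arm --plan '[[[-10,30,0],[0,0,0],1],[[-25,65,0],[0,0,0],1],[[-40,100,0],[0,0,0],1],[[-60,135,0],[0,0,0],1],[[-80,160,0],[0,0,0],1],[[-82,164,0],[0,0,0],1],[[-82,164,0],[0,0,0],1],[[-82,164,0],[0,0,0],1]]'

```text
time_s: 8.88
ee_pos: [0.5978, -0.1009, 0.1492]
tool_rot: [-2.207, -2.232, 0.002]
wrist_force: [-0.3, -0.1, -0.7]
width: 0.0342
gripper_force: 35.4
```

```bash
python3 -c "
from h import *
snap('wrist','w3')
go(box(0,-.07,.15),box(0,-.07,.035))"
```

```text
shift [-0.5  3.9 -0.4] turn [-0.11 -0.04  0.01]
shift [ -0.6   4.1 114.6] turn [-0.11 -0.04  0.01]
```

View pics/w3.png

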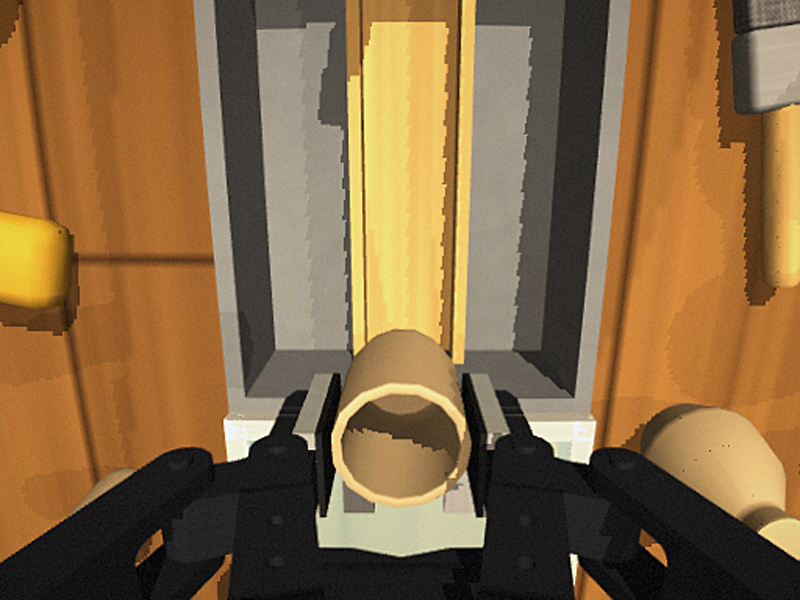

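The view shows the held cup (rim at 401,440) over the channel; at row 150 the left rail is at 349–363 and the right one at 456–474. The outer walls are at 204 and 621 on row 100.

```bash
python3 -c "
from h import *
im=np.load('pics/w3.npy')
s=None
q=np.array([[349,150],[363,150],[456,150],[474,150],[352,300],[366,300],[449,300],[466,300],[460,362]])*.64
P=plane('wrist',q,.03);print([tobox(p).round(4).tolist() for p in P])
q=np.array([[206,150],[618,150],[226,380],[597,380],[400,402]])*.64
P=plane('wrist',q,.072);print([tobox(p).round(4).tolist() for p in P])
print(proj('wrist',[box(-.023,y,.03) for y in(0,.1)]+[box(.023,y,.03) for y in (0,.1)])/.64)
"
```

```text
[[-0.0285, 0.001], [-0.0218, 0.001], [0.0224, 0.001], [0.031, 0.001], [-0.0289, -0.0731], [-0.0217, -0.0731], [0.0208, -0.0731], [0.0295, -0.0731], [0.0275, -0.1073]]
[[-0.0823, 0.0015], [0.0838, 0.0015], [-0.0831, -0.099], [0.0852, -0.0991], [-0.0043, -0.1096]]
[[360.61725017 152.09000591]
 [356.97175676 -81.10726585]
 [457.25755261 152.09992474]
 [462.17048191 -81.01275012]]
```

```bash
sed -i 's/-0.0315\])/-0.029])/' h.py
```

Emit:
step_arm --plan '[[[0,4,20],[0,0,0],1],[[0,4,50],[0,0,0],1],[[0,4,80],[0,0,0],1],[[0,4,100],[0,0,0],1],[[0,4,112],[0,0,0],1],[[0,4,112],[0,0,0],1],[[0,4,112],[0,0,0],1],[[0,4,112],[0,0,0],1]]'

```text
time_s: 9.93
ee_pos: [0.6046, -0.1021, 0.0396]
tool_rot: [2.208, 2.232, 0.002]
wrist_force: [-0.0, -0.1, -0.4]
width: 0.0348
gripper_force: 35.4
```

Emit:
step_arm --plan '[[[0,-2,3],[0,0,0],1],[[0,-2,4],[0,0,0],1],[[0,-2,4],[0,0,0],1],[[0,-2,4],[0,0,0],1]]'

```text
time_s: 10.42
ee_pos: [0.6015, -0.1019, 0.035]
tool_rot: [-2.209, -2.234, 0.0]
wrist_force: [-2.1, 0.2, 6.2]
width: 0.0347
gripper_force: 36.0
```

Emit:
step_arm --plan '[[[0,0,0],[0,0,0],0.5],[[0,0,0],[0,0,0],0.3],[[0,0,0],[0,0,0],0.2],[[0,0,-30],[0,0,0],0.1],[[0,0,-70],[0,0,0],0],[[0,0,-115],[0,0,0],0],[[0,0,-150],[0,0,0],0],[[0,0,-165],[0,0,0],0],[[0,0,-165],[0,0,0],0]]'

```text
time_s: 11.55
ee_pos: [0.602, -0.102, 0.1999]
tool_rot: [2.208, 2.232, 0.002]
wrist_force: [0.5, -0.9, -0.3]
width: 0.0851
gripper_force: 0.0
```

```bash
python3 -c "
from h import *
snap('wrist','w4')
go([.423,-.24,.17],[.423,-.24,.024])"
```

```text
shift [-136.3 -179.4   28.5] turn [-0.06 -0.02 -0.02]
shift [-136.4 -179.2  174.5] turn [-0.06 -0.02 -0.02]
```

View pics/w4.png

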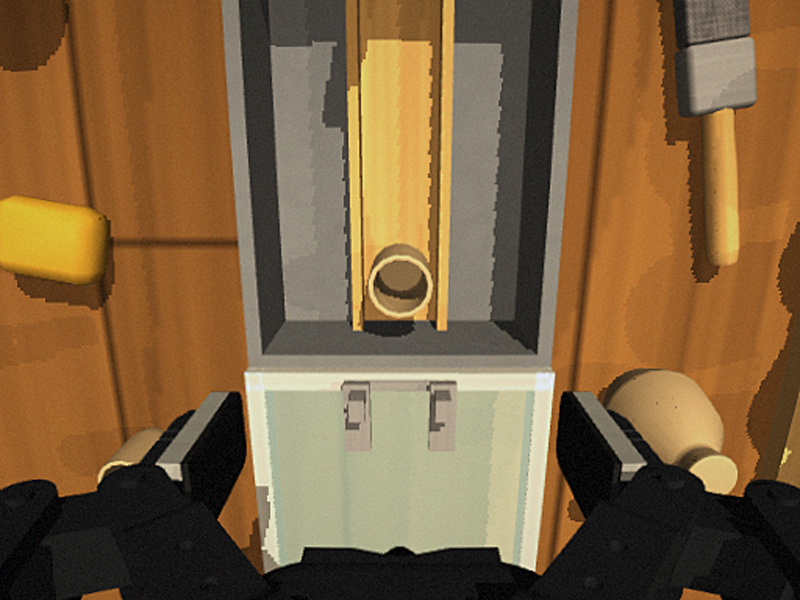

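The first cup stands upright between the rails (rim at 400,286). Next is cup4.

Emit:
step_arm --plan '[[[-20,-40,0],[0,0,0],0],[[-50,-80,0],[0,0,0],0],[[-80,-120,0],[0,0,0],0],[[-110,-155,0],[0,0,0],0],[[-130,-175,0],[0,0,0],0],[[-136,-179,30],[0,0,0],0],[[-136,-179,60],[0,0,0],0],[[-136,-179,60],[0,0,0],0],[[-136,-179,60],[0,0,0],0]]'

```text
time_s: 12.72
ee_pos: [0.4238, -0.2395, 0.1388]
tool_rot: [-2.208, -2.233, 0.0]
wrist_force: [0.1, -0.0, -0.2]
width: 0.0855
gripper_force: 0.0
```

```bash
cat >> h.py <<'E'
def seecup(X,im,s,tag=None):
    # tan cup blob near expected rim centre: light rim -> ellipse
    u=proj('wrist',[X],s)[0]; hsv=cv2.cvtColor(im,cv2.COLOR_RGB2HSV)
    m=((hsv[...,1]<140)&(hsv[...,2]>60)).astype(np.uint8)
    n,l,st,c=cv2.connectedComponentsWithStats(m)
    for i in range(1,n):
        if st[i,4]>150 and np.hypot(*(c[i]-u))<80: print('blob',st[i].tolist(),c[i].round(1),'->',plane('wrist',[c[i]],.045,s)[0].round(4))
    print('expected px',u.round(1))
E
python3 -c "
from h import *
s=sense();im=camera('wrist');np.save('pics/w5.npy',im);seecup([.423,-.24,.05],im,s)
go([.423,-.24,.024])"
```

```text
blob [231, 165, 50, 59, 2222] [256.1 194.7] -> [ 0.4235 -0.238   0.045 ]
expected px [255.3 199.4]
shift [ -0.   -1.4 115.7] turn [ 0.02  0.02 -0.01]
```

Emit:
step_arm --plan '[[[1,0,40],[0,0,0],0],[[1,0,80],[0,0,0],0],[[1,0,105],[0,0,0],0],[[1,0,114],[0,0,0],0],[[1,0,114],[0,0,0],0],[[1,0,114],[0,0,0],0.5],[[1,0,114],[0,0,0],1],[[1,0,114],[0,0,0],1],[[1,0,114],[0,0,0],1],[[1,0,114],[0,0,0],1]]'

```text
time_s: 14.02
ee_pos: [0.4245, -0.2392, 0.0263]
tool_rot: [2.208, 2.233, 0.0]
wrist_force: [-1.1, 1.0, 5.6]
width: 0.0348
gripper_force: 34.6
```

Emit:
step_arm --plan '[[[0,0,-20],[0,0,0],1],[[0,0,-60],[0,0,0],1],[[0,0,-100],[0,0,0],1],[[0,0,-126],[0,0,0],1],[[0,0,-126],[0,0,0],1]]'

```text
time_s: 14.65
ee_pos: [0.4256, -0.2399, 0.1535]
tool_rot: [2.205, 2.229, 0.002]
wrist_force: [1.0, -0.4, -0.2]
width: 0.035
gripper_force: 35.1
```

```bash
python3 -c "
from h import *
go(box(0,-.024,.15),box(0,-.024,.036))"
```

```text
shift [185.  177.9   3.7] turn [ 0.27  0.19 -0.03]
shift [185.4 177.3 117.7] turn [ 0.27  0.19 -0.03]
```

Emit:
step_arm --plan '[[[40,30,0],[0,0,0],1],[[80,70,0],[0,0,0],1],[[120,110,0],[0,0,0],1],[[155,150,0],[0,0,0],1],[[180,172,0],[0,0,0],1],[[185,177,0],[0,0,0],1],[[185,177,0],[0,0,0],1],[[185,177,0],[0,0,0],1]]'

```text
time_s: 15.65
ee_pos: [0.5975, -0.0528, 0.1504]
tool_rot: [-2.21, -2.231, 0.002]
wrist_force: [0.1, -0.5, -0.3]
width: 0.035
gripper_force: 35.2
```

Emit:
step_arm --plan '[[[0,0,40],[0,0,0],1],[[0,0,75],[0,0,0],1],[[0,0,100],[0,0,0],1],[[0,0,108],[0,0,0],1],[[0,0,108],[0,0,0],1],[[0,0,108],[0,0,0],1]]'

```text
time_s: 16.4
ee_pos: [0.5997, -0.0524, 0.0444]
tool_rot: [2.209, 2.232, 0.002]
wrist_force: [-0.4, -0.1, -0.3]
width: 0.0348
gripper_force: 35.4
```

```bash
python3 -c "
from h import *
go(box(0,-.024,.036))"
```

```text
shift [-0.6  1.7  8.4] turn [ 0.12  0.02 -0.06]
```

Emit:
step_arm --plan '[[[0,2,5],[0,0,0],1],[[0,2,8],[0,0,0],1],[[0,2,8],[0,0,0],1],[[0,2,8],[0,0,0],1]]'

```text
time_s: 16.9
ee_pos: [0.6016, -0.0519, 0.0363]
tool_rot: [2.208, 2.233, 0.001]
wrist_force: [-1.4, -0.6, 5.6]
width: 0.0347
gripper_force: 35.8
```

Emit:
step_arm --plan '[[[0,0,0],[0,0,0],0.5],[[0,0,0],[0,0,0],0.3],[[0,0,0],[0,0,0],0.2],[[0,0,-30],[0,0,0],0.1],[[0,0,-70],[0,0,0],0],[[0,0,-115],[0,0,0],0],[[0,0,-150],[0,0,0],0],[[0,0,-165],[0,0,0],0],[[0,0,-165],[0,0,0],0]]'

```text
time_s: 18.02
ee_pos: [0.6014, -0.0519, 0.2009]
tool_rot: [2.208, 2.233, 0.002]
wrist_force: [-1.2, -0.8, -0.9]
width: 0.0853
gripper_force: 0.0
```

```bash
python3 -c "
from h import *
s,im=snap('wrist','w6')
seecup(box(0,-.024,.06),im,s);seecup(box(0,-.07,.06),im,s)
s,im=snap('top','t2')
go([.397,.179,.2],[.397,.179,.14])"
```

```text
blob [142, 0, 228, 367, 48037] [252.8 200. ] -> [ 0.5988 -0.0735  0.045 ]
blob [232, 84, 24, 82, 851] [240.4 126.7] -> [ 0.5876 -0.0074  0.045 ]
blob [236, 155, 41, 48, 1473] [256.1 178.8] -> [ 0.6017 -0.0535  0.045 ]
expected px [256.  182.3]
blob [142, 0, 228, 367, 48037] [252.8 200. ] -> [ 0.5988 -0.0735  0.045 ]
blob [236, 155, 41, 48, 1473] [256.1 178.8] -> [ 0.6017 -0.0535  0.045 ]
expected px [256.  232.2]
shift [ 232.8 -200.2   -0.8] turn [-0.18 -0.03 -0.03]
shift [ 232.8 -200.    59.2] turn [-0.18 -0.03 -0.03]
```

View pics/t2.png

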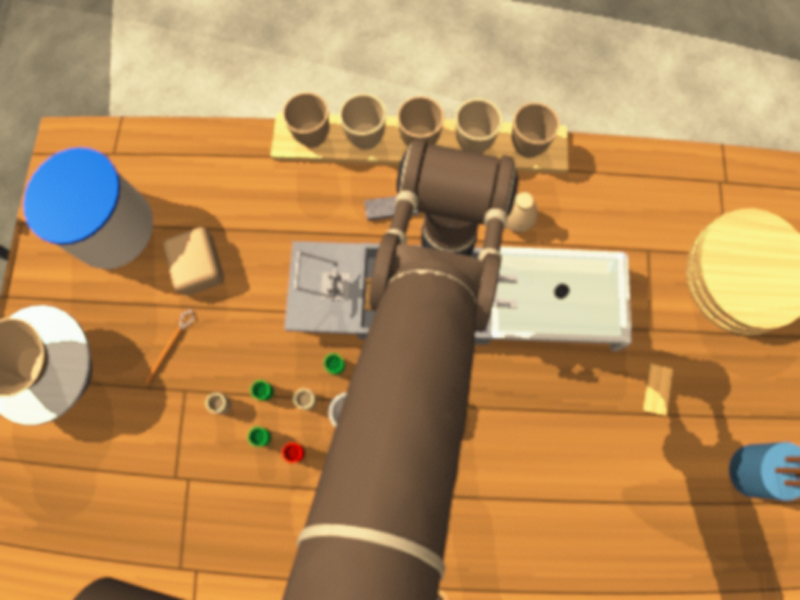

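The remaining tan cups are still at (304,399) and (216,403).

Emit:
step_arm --plan '[[[10,-40,0],[0,0,0],0],[[40,-90,0],[0,0,0],0],[[85,-130,0],[0,0,0],0],[[135,-165,0],[0,0,0],0],[[185,-190,0],[0,0,0],0],[[225,-200,0],[0,0,0],0],[[233,-200,30],[0,0,0],0],[[233,-200,60],[0,0,0],0],[[233,-200,60],[0,0,0],0],[[233,-200,60],[0,0,0],0]]'

```text
time_s: 19.38
ee_pos: [0.3982, 0.1788, 0.14]
tool_rot: [-2.209, -2.233, 0.002]
wrist_force: [0.6, 0.2, 0.7]
width: 0.0853
gripper_force: 0.0
```

```bash
python3 -c "
from h import *
s=sense();im=camera('wrist');np.save('pics/w7.npy',im);seecup([.397,.179,.05],im,s)
go([.397,.179,.024])"
```

```text
blob [229, 163, 50, 58, 2206] [253.6 192.5] -> [0.3961 0.1816 0.045 ]
expected px [254.7 197.8]
shift [  0.   -2.  116.7] turn [ 0.03 -0.01 -0.05]
```

Emit:
step_arm --plan '[[[1,-2,40],[0,0,0],0],[[1,-2,80],[0,0,0],0],[[1,-2,105],[0,0,0],0],[[1,-2,115],[0,0,0],0],[[1,-2,115],[0,0,0],0],[[1,-2,115],[0,0,0],0.5],[[1,-2,115],[0,0,0],1],[[1,-2,115],[0,0,0],1],[[1,-2,115],[0,0,0],1],[[1,-2,115],[0,0,0],1]]'

```text
time_s: 20.68
ee_pos: [0.3971, 0.1802, 0.0262]
tool_rot: [2.209, 2.233, 0.002]
wrist_force: [-1.3, 0.3, 5.7]
width: 0.0349
gripper_force: 34.5
```

Emit:
step_arm --plan '[[[0,0,-20],[0,0,0],1],[[0,0,-60],[0,0,0],1],[[0,0,-100],[0,0,0],1],[[0,0,-126],[0,0,0],1],[[0,0,-126],[0,0,0],1]]'

```text
time_s: 21.3
ee_pos: [0.3983, 0.1807, 0.1535]
tool_rot: [2.207, 2.232, 0.008]
wrist_force: [0.0, 0.4, -1.3]
width: 0.0348
gripper_force: 35.1
```

```bash
python3 -c "
from h import *
go(box(0,.022,.15),box(0,.022,.036))"
```

```text
shift [-189.9  200.5    4.3] turn [ 0.32 -0.11 -0.02]
shift [-190.1  199.9  118.3] turn [ 0.32 -0.11 -0.02]
```

Emit:
step_arm --plan '[[[-45,20,0],[0,0,0],1],[[-95,50,0],[0,0,0],1],[[-140,95,0],[0,0,0],1],[[-170,140,0],[0,0,0],1],[[-187,180,0],[0,0,0],1],[[-190,202,0],[0,0,0],1],[[-190,202,0],[0,0,0],1],[[-190,202,0],[0,0,0],1]]'

```text
time_s: 22.3
ee_pos: [0.5983, -0.0075, 0.1494]
tool_rot: [-2.207, -2.231, 0.004]
wrist_force: [-0.4, 1.4, -0.5]
width: 0.0351
gripper_force: 35.2
```

Emit:
step_arm --plan '[[[0,0,40],[0,0,0],1],[[0,0,75],[0,0,0],1],[[0,0,100],[0,0,0],1],[[0,0,108],[0,0,0],1],[[0,0,108],[0,0,0],1],[[0,0,108],[0,0,0],1]]'

```text
time_s: 23.05
ee_pos: [0.6015, -0.0078, 0.0447]
tool_rot: [2.208, 2.232, 0.003]
wrist_force: [0.7, 0.6, 0.2]
width: 0.0352
gripper_force: 35.2
```

```bash
python3 -c "
from h import *
go(box(0,.022,.036))"
```

```text
shift [ 0.8 -0.5  8.7] turn [ 0.15  0.02 -0.01]
```

Emit:
step_arm --plan '[[[0,0,5],[0,0,0],1],[[0,0,8],[0,0,0],1],[[0,0,8],[0,0,0],1],[[0,0,8],[0,0,0],1]]'

```text
time_s: 23.55
ee_pos: [0.6009, -0.0079, 0.0363]
tool_rot: [2.209, 2.233, 0.001]
wrist_force: [-1.8, 0.3, 6.5]
width: 0.0343
gripper_force: 35.5
```

Emit:
step_arm --plan '[[[0,0,0],[0,0,0],0.5],[[0,0,0],[0,0,0],0.3],[[0,0,0],[0,0,0],0.2],[[0,0,-30],[0,0,0],0.1],[[0,0,-70],[0,0,0],0],[[0,0,-115],[0,0,0],0],[[0,0,-150],[0,0,0],0],[[0,0,-165],[0,0,0],0],[[0,0,-165],[0,0,0],0]]'

```text
time_s: 24.68
ee_pos: [0.6009, -0.0079, 0.2009]
tool_rot: [2.208, 2.232, 0.002]
wrist_force: [-0.4, 0.2, -0.1]
width: 0.086
gripper_force: 0.0
```

```bash
python3 -c "
from h import *
s,im=snap('wrist','w8')
go([.380,.3385,.14])"
```

```text
shift [ 348.7 -216.1   59.6] turn [-0.07 -0.01 -0.03]
```

View pics/w8.png

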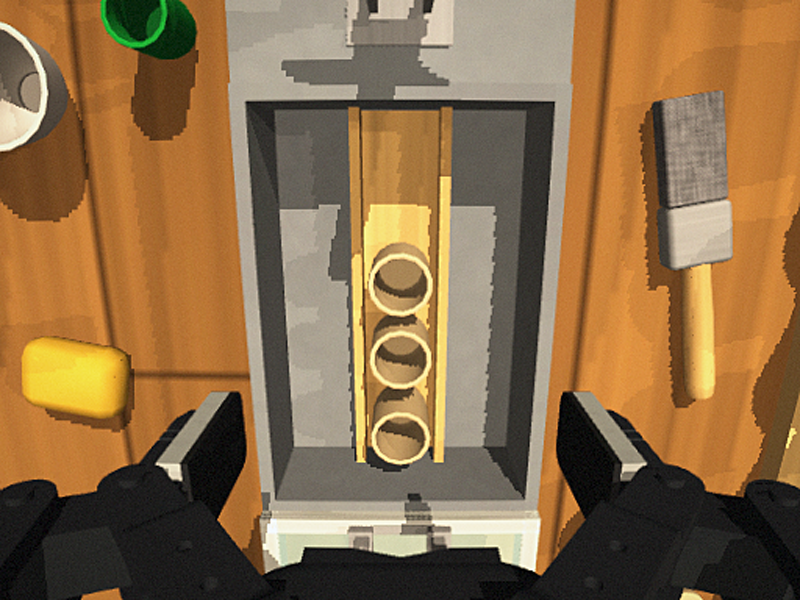

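Three cups stand upright in the channel, with rims at (400,283), (400,358) and (400,438). Next is the last cup.

Emit:
step_arm --plan '[[[10,-55,0],[0,0,0],0],[[30,-105,0],[0,0,0],0],[[65,-150,0],[0,0,0],0],[[110,-185,0],[0,0,0],0],[[160,-205,0],[0,0,0],0],[[215,-216,0],[0,0,0],0],[[270,-216,10],[0,0,0],0],[[320,-216,35],[0,0,0],0],[[348,-216,60],[0,0,0],0],[[348,-216,60],[0,0,0],0]]'

```text
time_s: 25.98
ee_pos: [0.3774, 0.3371, 0.1359]
tool_rot: [-2.205, -2.236, 0.014]
wrist_force: [0.2, -0.6, -0.6]
width: 0.0852
gripper_force: 0.0
```

Emit:
step_arm --plan '[[[0,0,0],[0,0,0],0],[[0,0,0],[0,0,0],0]]'

```text
time_s: 26.22
ee_pos: [0.3811, 0.3369, 0.1408]
tool_rot: [2.211, 2.232, 0.001]
wrist_force: [0.9, 0.5, -0.3]
width: 0.0853
gripper_force: 0.0
```

```bash
python3 -c "
from h import *
s=sense();im=camera('wrist');np.save('pics/w9.npy',im);seecup([.380,.3385,.05],im,s)
go([.380,.3385,.024])"
```

```text
blob [229, 163, 50, 57, 2159] [253.5 191.4] -> [0.3791 0.3403 0.045 ]
expected px [254.7 195.7]
shift [  1.4  -1.4 117.1] turn [ 0.06 -0.03 -0.11]
```

Emit:
step_arm --plan '[[[2,-2,40],[0,0,0],0],[[2,-2,80],[0,0,0],0],[[2,-2,105],[0,0,0],0],[[2,-2,115],[0,0,0],0],[[2,-2,115],[0,0,0],0],[[2,-2,115],[0,0,0],0.5],[[2,-2,115],[0,0,0],1],[[2,-2,115],[0,0,0],1],[[2,-2,115],[0,0,0],1],[[2,-2,115],[0,0,0],1]]'

```text
time_s: 27.52
ee_pos: [0.3793, 0.3403, 0.0263]
tool_rot: [2.209, 2.233, 0.002]
wrist_force: [-1.9, -1.0, 6.1]
width: 0.035
gripper_force: 34.7
```

Emit:
step_arm --plan '[[[0,0,-20],[0,0,0],1],[[0,0,-60],[0,0,0],1],[[0,0,-100],[0,0,0],1],[[0,0,-126],[0,0,0],1],[[0,0,-126],[0,0,0],1]]'

```text
time_s: 28.15
ee_pos: [0.3802, 0.341, 0.1535]
tool_rot: [2.209, 2.233, 0.009]
wrist_force: [0.0, -0.5, 0.6]
width: 0.0352
gripper_force: 35.1
```

```bash
python3 -c "
from h import *
go(box(0,.066,.15),box(0,.066,.036))"
```

```text
shift [-306.4  216.9    3.4] turn [ 0.26 -0.19 -0.02]
shift [-306.8  216.4  117.4] turn [ 0.26 -0.19 -0.02]
```

Emit:
step_arm --plan '[[[-55,5,0],[0,0,0],1],[[-110,15,0],[0,0,0],1],[[-165,35,0],[0,0,0],1],[[-220,70,0],[0,0,0],1],[[-265,115,0],[0,0,0],1],[[-300,165,0],[0,0,0],1],[[-306,205,0],[0,0,0],1],[[-306,218,0],[0,0,0],1],[[-306,218,0],[0,0,0],1],[[-306,218,0],[0,0,0],1]]'

```text
time_s: 29.4
ee_pos: [0.5977, 0.037, 0.15]
tool_rot: [-2.206, -2.233, 0.004]
wrist_force: [-0.7, 0.1, -0.9]
width: 0.0347
gripper_force: 35.2
```

Emit:
step_arm --plan '[[[0,0,40],[0,0,0],1],[[0,0,75],[0,0,0],1],[[0,0,100],[0,0,0],1],[[0,0,108],[0,0,0],1],[[0,0,108],[0,0,0],1],[[0,0,108],[0,0,0],1]]'

```text
time_s: 30.15
ee_pos: [0.601, 0.0363, 0.0448]
tool_rot: [2.208, 2.232, 0.003]
wrist_force: [-0.3, 0.0, -1.6]
width: 0.0347
gripper_force: 35.2
```

```bash
python3 -c "
from h import *
go(box(0,.066,.036))"
```

```text
shift [ 0.7 -0.6  8.8] turn [ 0.15  0.   -0.01]
```

Emit:
step_arm --plan '[[[0,0,5],[0,0,0],1],[[0,0,8],[0,0,0],1],[[0,0,8],[0,0,0],1],[[0,0,8],[0,0,0],1]]'

```text
time_s: 30.65
ee_pos: [0.6005, 0.0361, 0.0363]
tool_rot: [2.209, 2.233, 0.001]
wrist_force: [-1.4, 0.2, 4.9]
width: 0.0343
gripper_force: 35.6
```

Emit:
step_arm --plan '[[[0,0,0],[0,0,0],0.5],[[0,0,0],[0,0,0],0.3],[[0,0,0],[0,0,0],0.2],[[0,0,-30],[0,0,0],0.1],[[0,0,-70],[0,0,0],0],[[0,0,-120],[0,0,0],0],[[0,0,-170],[0,0,0],0.5],[[0,0,-215],[0,0,0],1],[[0,0,-215],[0,0,0],1],[[0,0,-215],[0,0,0],1]]'

```text
time_s: 31.9
ee_pos: [0.5994, 0.0362, 0.2496]
tool_rot: [-2.209, -2.233, 0.001]
wrist_force: [0.7, 0.2, -1.2]
width: 0.0122
gripper_force: 0.0
```

```bash
python3 -c "
from h import *
s,im=snap('wrist','w10')
go(box(0,-.29,.2),box(0,-.29,.09))"
```

```text
shift [-355.1    2.    48.5] turn [-0.18 -0.   -0.03]
shift [-355.2    2.4  158.5] turn [-0.18 -0.   -0.03]
```

View pics/w10.png

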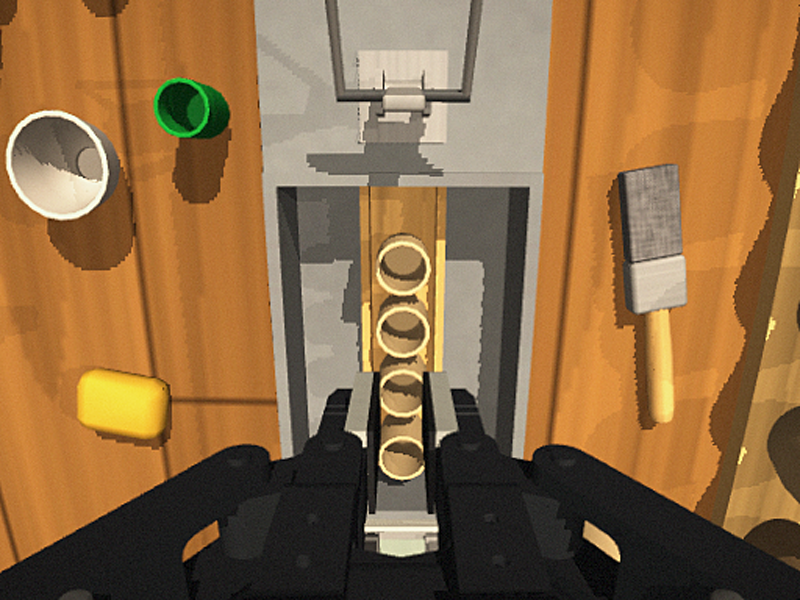

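All four cups stand in one row (rims at x≈402, rows 267, 332, 393 and 458). The latch lever and loop are at the top of the view. Next I go behind the knob and close the lid.

Emit:
step_arm --plan '[[[-50,0,0],[0,0,0],1],[[-110,0,10],[0,0,0],1],[[-170,1,20],[0,0,0],1],[[-230,2,30],[0,0,0],1],[[-290,2,40],[0,0,0],1],[[-340,2,48],[0,0,0],1],[[-355,2,48],[0,0,0],1],[[-355,2,48],[0,0,0],1],[[-355,2,90],[0,0,0],1],[[-355,2,90],[0,0,0],1]]'

```text
time_s: 33.2
ee_pos: [0.6029, -0.3148, 0.1559]
tool_rot: [-2.2, -2.228, 0.003]
wrist_force: [0.0, 0.2, -0.0]
width: 0.0005
gripper_force: 0.0
```

```bash
python3 -c "
from h import *
go(box(0,-.29,.09),box(0,-.04,.09))"
```

```text
shift [-4.6  2.  65.8] turn [-0.48 -0.34  0.08]
shift [245.4   2.4  67.3] turn [-0.48 -0.34  0.08]
```

Emit:
step_arm --plan '[[[-4,0,30],[0,0,0],1],[[-4,0,60],[0,0,0],1],[[-4,0,67],[0,0,0],1],[[-4,0,67],[0,0,0],1],[[-4,0,67],[0,0,0],1]]'

```text
time_s: 33.83
ee_pos: [0.6073, -0.3232, 0.0955]
tool_rot: [2.206, 2.232, 0.001]
wrist_force: [0.7, 0.2, 0.6]
width: 0.0002
gripper_force: 0.0
```

Emit:
step_arm --plan '[[[15,0,0],[0,0,0],1],[[40,0,0],[0,0,0],1],[[65,0,0],[0,0,0],1],[[90,0,0],[0,0,0],1],[[115,0,0],[0,0,0],1],[[140,0,0],[0,0,0],1],[[165,0,0],[0,0,0],1],[[185,0,0],[0,0,0],1],[[205,0,0],[0,0,0],1],[[220,0,0],[0,0,0],1]]'

```text
time_s: 35.08
ee_pos: [0.6033, -0.1014, 0.093]
tool_rot: [-2.209, -2.233, 0.0]
wrist_force: [0.7, -3.3, 1.1]
width: 0.0001
gripper_force: 1.4
```

Emit:
step_arm --plan '[[[10,0,0],[0,0,0],1],[[18,0,0],[0,0,0],1],[[25,0,0],[0,0,0],1],[[25,0,0],[0,0,0],1]]'

```text
time_s: 35.58
ee_pos: [0.6023, -0.0769, 0.0927]
tool_rot: [-2.208, -2.232, 0.001]
wrist_force: [-0.7, 0.0, 0.3]
width: -0.0001
gripper_force: 0.0
```

```bash
python3 -c "
from h import *
print(tobox(sense()['ee_pos']))"
```

```text
[ 0.00059361 -0.04791269]
```

Emit:
step_arm --plan '[[[5,0,0],[0,0,0],1],[[10,0,0],[0,0,0],1],[[14,0,0],[0,0,0],1],[[17,0,0],[0,0,0],1],[[19,0,0],[0,0,0],1],[[19,0,0],[0,0,0],1]]'

```text
time_s: 36.33
ee_pos: [0.6032, -0.0584, 0.0934]
tool_rot: [-2.209, -2.233, -0.001]
wrist_force: [-0.6, -1.2, -0.2]
width: 0.0
gripper_force: 0.2
```

Emit:
step_arm --plan '[[[2,0,0],[0,0,0],1],[[4,0,0],[0,0,0],1],[[4,0,0],[0,0,0],1]]'

```text
time_s: 36.7
ee_pos: [0.6032, -0.0546, 0.0935]
tool_rot: [2.209, 2.233, 0.001]
wrist_force: [0.3, -1.2, -0.5]
width: 0.0001
gripper_force: 0.6
```

Not on the stop yet, so I keep pushing in small steps.

Emit:
step_arm --plan '[[[1.5,0,0],[0,0,0],1],[[3,0,0],[0,0,0],1],[[3,0,0],[0,0,0],1]]'

```text
time_s: 37.08
ee_pos: [0.6032, -0.0516, 0.0934]
tool_rot: [2.209, 2.233, 0.001]
wrist_force: [0.3, -1.1, -0.6]
width: 0.0001
gripper_force: 0.7
```

Emit:
step_arm --plan '[[[1.5,0,0],[0,0,0],1],[[3,0,0],[0,0,0],1],[[3,0,0],[0,0,0],1]]'

```text
time_s: 37.45
ee_pos: [0.6032, -0.0491, 0.0934]
tool_rot: [2.208, 2.233, -0.0]
wrist_force: [1.2, -4.2, -0.2]
width: -0.0002
gripper_force: 1.7
```

Emit:
step_arm --plan '[[[2,0,0],[0,0,0],1],[[3,0,0],[0,0,0],1],[[3,0,0],[0,0,0],1]]'

```text
time_s: 37.83
ee_pos: [0.6032, -0.049, 0.0935]
tool_rot: [2.205, 2.232, -0.005]
wrist_force: [-0.2, -10.8, -0.4]
width: 0.0001
gripper_force: 5.3
```

Emit:
step_arm --plan '[[[-15,0,0],[0,0,0],1],[[-20,0,-20],[0,0,0],1],[[-30,0,-60],[0,0,0],1],[[-30,0,-120],[0,0,0],1],[[-30,0,-160],[0,0,0],1],[[-30,0,-160],[0,0,0],1]]'

```text
time_s: 38.58
ee_pos: [0.6065, -0.0758, 0.2603]
tool_rot: [2.203, 2.227, 0.012]
wrist_force: [1.1, -0.2, -0.2]
width: -0.0002
gripper_force: 0.0
```

```bash
python3 -c "
from h import *
s,im=snap('wrist','w11');print(s['ee_pos'],s['tool_rot'])
snap('scene','s2',crop=(240,120,380,240))"
```

```text
[ 0.60650928 -0.07583717  0.26026809] [2.20317502 2.2271447  0.01163201]
```

View pics/w11.png

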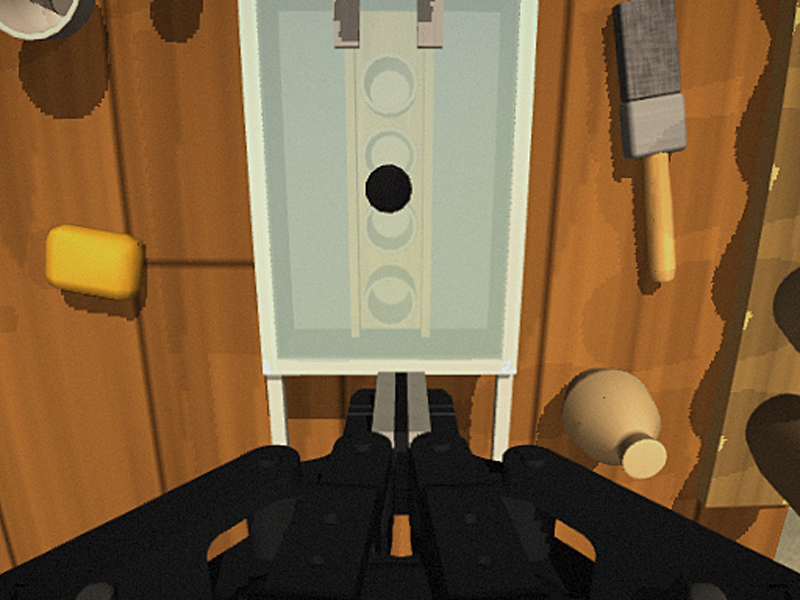

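View pics/s2.png

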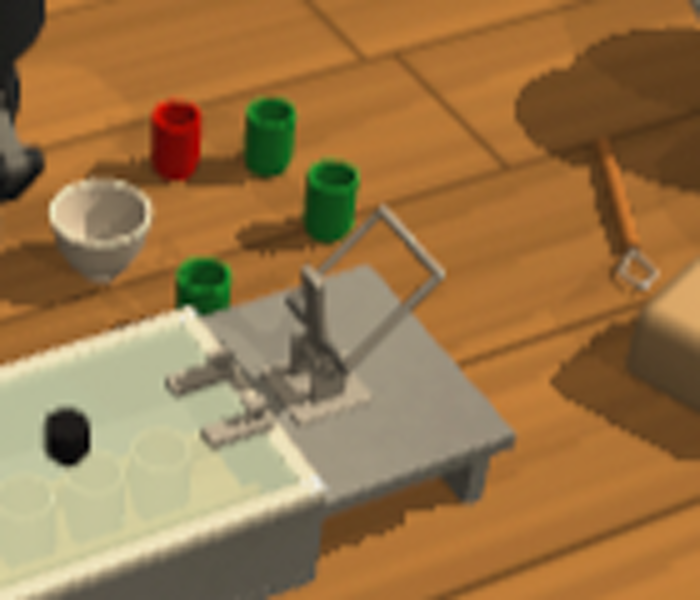

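The lid is home: 10.8 N on the stop, keeper beside the ledge, four cups visible through it. The scene crop shows the lever upright at (313,272) and the loop leaning back with its crossbar ends at (382,208) and (440,272).

Emit:
step_arm --plan '[[[40,-2,-20],[0,0,0],1],[[90,-5,-20],[0,0,0],1],[[130,-7,-20],[0,0,0],1],[[147,-7,-20],[0,0,0],1],[[147,-7,-20],[0,0,0],1],[[147,-7,-20],[0,0,0],1]]'

```text
time_s: 39.42
ee_pos: [0.5944, 0.0699, 0.2726]
tool_rot: [-2.21, -2.232, 0.002]
wrist_force: [0.4, 0.5, 0.8]
width: -0.0002
gripper_force: 0.0
```

```bash
python3 -c "
from h import *
s,im=snap('wrist','w12');print(s['ee_pos'],tobox(s['ee_pos']),s['tool_rot'])
B=lambda p:[tobox(p).round(4).tolist(),p[2].round(4)]
print('pred px',(proj('wrist',[box(0,.1625,.162),box(-.032,.2256,.1525),box(.032,.2256,.1525),box(0,.1625,.112)])/.64).round(0).tolist())
for a,b in [((296,253),(328,174.4)),((294,291),(316.4,161.6)),((335,285),(302.6,174.4))]: 
  p,e=tri('top',np.array(a)*.64,'scene',b);print(B(p),e)
"
```

```text
[0.59441736 0.06991695 0.27258588] [-0.00566447  0.09898727] [-2.21001283 -2.23242492  0.00230005]
pred px [[412.0, 165.0], [342.0, 22.0], [483.0, 22.0], [410.0, 162.0]]
[[0.0289, 0.2219], np.float64(0.1585)] 0.0010686882371539726
[[-0.0358, 0.2217], np.float64(0.1562)] 0.002662346551520004
[[-0.0172, 0.1604], np.float64(0.1429)] 0.012279977818574924
```

View pics/w12.png

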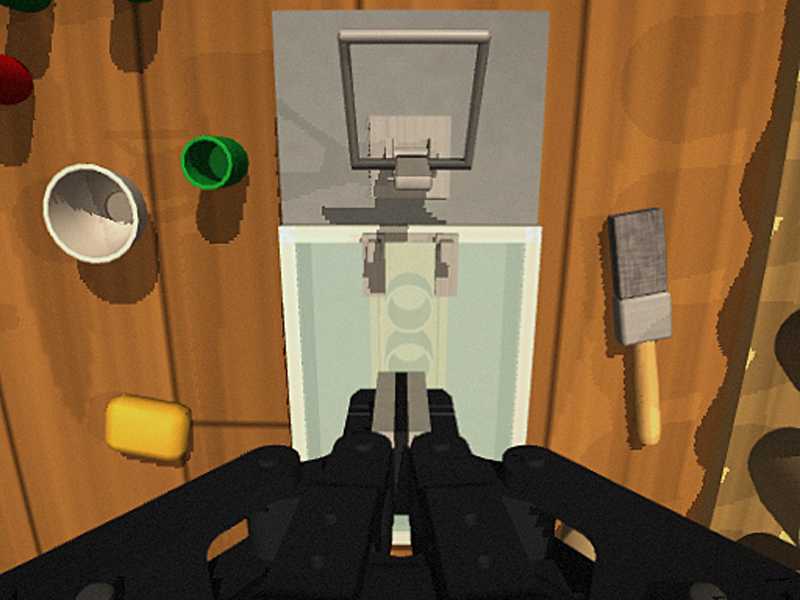

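The view shows the crossbar at row 35 (x 340–488), the hinge wire at row 163 and the lever tip at about (413,183). The keeper hooks are at rows 235–295.

```bash
python3 -c "
from h import *
s={'ee_pos':np.array([0.59441736,0.06991695,0.27258588]),'tool_rot':np.array([-2.21001283,-2.23242492,0.00230005])}
B=lambda p:[tobox(p).round(4).tolist(),p[2].round(4)]
q=lambda *a:np.array(a)*.64
for z in(.155,.16,.165): print('tip',B(plane('wrist',q((413,183)),z,s)[0]))
for z in(.145,.15,.155,.16): print('bar',[B(p) for p in plane('wrist',q((341,36),(488,36)),z,s)])
for z in(.11,.112): print('hinge',[B(p) for p in plane('wrist',q((358,164),(472,164)),z,s)])
print('lid end',[B(p) for p in plane('wrist',q((280,227),(542,227)),.08,s)])
print('hooks',[B(p) for p in plane('wrist',q((366,237),(456,237)),.099,s)])
"
```

```text
tip [[0.0003, 0.1539], np.float64(0.155)]
tip [[0.0002, 0.1542], np.float64(0.16)]
tip [[0.0001, 0.1545], np.float64(0.165)]
bar [[[-0.0334, 0.2213], np.float64(0.145)], [[0.0355, 0.2213], np.float64(0.145)]]
bar [[[-0.0328, 0.2204], np.float64(0.15)], [[0.0347, 0.2204], np.float64(0.15)]]
bar [[[-0.0323, 0.2194], np.float64(0.155)], [[0.0339, 0.2194], np.float64(0.155)]]
bar [[[-0.0318, 0.2185], np.float64(0.16)], [[0.0332, 0.2184], np.float64(0.16)]]
hinge [[[-0.0293, 0.1617], np.float64(0.11)], [[0.0342, 0.1617], np.float64(0.11)]]
hinge [[[-0.0291, 0.1618], np.float64(0.112)], [[0.0339, 0.1617], np.float64(0.112)]]
lid end [[[-0.0818, 0.1226], np.float64(0.08)], [[0.0837, 0.1224], np.float64(0.08)]]
hooks [[[-0.0263, 0.119], np.float64(0.099)], [[0.0274, 0.1189], np.float64(0.099)]]
```

Emit:
step_arm --plan '[[[50,3,0],[0,0,0],1],[[100,6,0],[0,0,0],1],[[140,6,0],[0,0,0],1],[[153,6,0],[0,0,0],1],[[153,6,0],[0,0,0],1],[[153,6,40],[0,0,0],1],[[153,6,80],[0,0,0],1],[[153,6,115],[0,0,0],1],[[153,6,125],[0,0,0],1],[[153,6,125],[0,0,0],1]]'

```text
time_s: 40.72
ee_pos: [0.5991, 0.2228, 0.1482]
tool_rot: [-2.211, -2.232, 0.001]
wrist_force: [-0.3, -0.0, -0.0]
width: 0.0002
gripper_force: 0.0
```

```bash
python3 -c "
from h import *
print(tobox(sense()['ee_pos']))
go(*[box(0.001,y,z) for y,z in((.2324,.147),(.218,.160),(.2007,.169),(.1815,.174),(.162,.174),(.149,.174))])"
```

```text
[0.00074798 0.25185632]
shift [-19.5   0.3   1.2] turn [-0.04  0.03 -0.11]
shift [-33.9   0.3 -11.8] turn [-0.04  0.03 -0.11]
shift [-51.2   0.3 -20.8] turn [-0.04  0.03 -0.11]
shift [-70.4   0.4 -25.8] turn [-0.04  0.03 -0.11]
shift [-89.9   0.4 -25.8] turn [-0.04  0.03 -0.11]
shift [-102.9    0.4  -25.8] turn [-0.04  0.03 -0.11]
```

Emit:
step_arm --plan '[[[-10,0,0],[0,0,0],1],[[-20,0,0],[0,0,0],1],[[-27,0,-6],[0,0,0],1],[[-34,0,-12],[0,0,0],1],[[-42,0,-17],[0,0,0],1],[[-51,0,-21],[0,0,0],1],[[-61,0,-25],[0,0,0],1],[[-70,0,-27],[0,0,0],1],[[-70,0,-27],[0,0,0],1]]'

```text
time_s: 41.85
ee_pos: [0.5997, 0.1532, 0.1753]
tool_rot: [2.211, 2.232, -0.0]
wrist_force: [0.1, 0.0, 0.6]
width: -0.0002
gripper_force: 0.0
```

Emit:
step_arm --plan '[[[-7,0,0],[0,0,0],1],[[-14,0,0],[0,0,0],1],[[-21,0,0],[0,0,0],1],[[-28,0,0],[0,0,0],1],[[-33,0,0],[0,0,0],1],[[-33,0,0],[0,0,0],1]]'

```text
time_s: 42.6
ee_pos: [0.6001, 0.1207, 0.1753]
tool_rot: [-2.21, -2.233, -0.0]
wrist_force: [-1.0, 0.2, 0.2]
width: -0.0
gripper_force: 0.0
```

Emit:
step_arm --plan '[[[0,0,-30],[0,0,0],1],[[-20,0,-70],[0,0,0],1],[[-50,0,-100],[0,0,0],1],[[-50,0,-100],[0,0,0],1],[[-50,0,-100],[0,0,0],1]]'

```text
time_s: 43.22
ee_pos: [0.5999, 0.0717, 0.2743]
tool_rot: [-2.208, -2.232, 0.001]
wrist_force: [-0.6, -0.6, -1.6]
width: -0.0002
gripper_force: 0.0
```

```bash
python3 -c "
from h import *
s,im=snap('wrist','w13',crop=(160,0,360,240));print(tobox(s['ee_pos']),s['ee_pos'][2],s['tool_rot'])
np.save('pics/s13.npy',np.r_[s['ee_pos'],s['tool_rot']])
v=cv2.imread('pics/w13.png'); sc=camera('scene')[150:215,265:345,::-1]; np.save('pics/s3.npy',sc)
sc=cv2.resize(sc,(400,325),interpolation=cv2.INTER_CUBIC); v=cv2.resize(v,(400,480)); o=np.zeros((480,800,3),np.uint8); o[:,:400]=v;o[:325,400:]=sc; cv2.imwrite('pics/c13.png',o)"
```

```text
[-0.00014881  0.10071749] 0.2742987919684816 [-2.20844136e+00 -2.23208461e+00  7.80632684e-04]
```

View pics/c13.png

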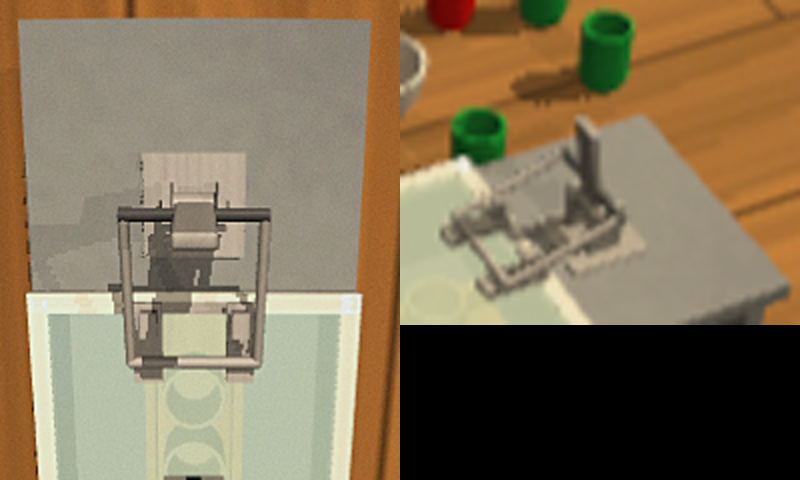

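The loop has fallen onto the lid side: the crossbar (composite row 362) lies on the keeper feet beyond the hooks (about rows 305–345), and the lever is still upright.

```bash
python3 -c "
from h import *
a=np.load('pics/s13.npy');s={'ee_pos':a[:3],'tool_rot':a[3:]}
for r in(362,345,305,295): p=plane('wrist',[[160+195/2,r/2]],.089 if r==362 else .099,s)[0];print(r,tobox(p))
"
```

```text
362 [0.00086448 0.08996432]
345 [0.00084004 0.10076078]
305 [0.00084641 0.11994301]
295 [0.00084806 0.12464786]
```

Emit:
step_arm --plan '[[[15,0,0],[0,0,0],1],[[29,0,20],[0,0,0],1],[[29,0,70],[0,0,0],1],[[29,0,110],[0,0,0],1],[[29,0,124],[0,0,0],1],[[29,0,124],[0,0,0],1],[[29,0,124],[0,0,0],1]]'

```text
time_s: 44.2
ee_pos: [0.6018, 0.1006, 0.153]
tool_rot: [2.208, 2.232, 0.004]
wrist_force: [0.4, -0.6, 0.2]
width: -0.0
gripper_force: 0.0
```

```bash
python3 -c "
from h import *
print(tobox(sense()['ee_pos']))
go(*[box(0.0005,y,z) for y,z in((.1438,.151),(.158,.1515),(.176,.147),(.1914,.1369),(.2,.126),(.207,.114),(.211,.104),(.212,.095),(.217,.087),(.2245,.081))])"
```

```text
[0.00203185 0.12957644]
shift [14.2 -1.5  2. ] turn [ 0.19 -0.02 -0.01]
shift [28.4 -1.5  1.5] turn [ 0.19 -0.02 -0.01]
shift [46.4 -1.6  6. ] turn [ 0.19 -0.02 -0.01]
shift [61.8 -1.6 16.1] turn [ 0.19 -0.02 -0.01]
shift [70.4 -1.6 27. ] turn [ 0.19 -0.02 -0.01]
shift [77.4 -1.7 39. ] turn [ 0.19 -0.02 -0.01]
shift [81.4 -1.7 49. ] turn [ 0.19 -0.02 -0.01]
shift [82.4 -1.7 58. ] turn [ 0.19 -0.02 -0.01]
shift [87.4 -1.8 66. ] turn [ 0.19 -0.02 -0.01]
shift [94.9 -1.8 72. ] turn [ 0.19 -0.02 -0.01]
```

Emit:
step_arm --plan '[[[10,-1,2],[0,0,0],1],[[18,-1,2],[0,0,0],1],[[28,-1,2],[0,0,0],1],[[37,-1,4],[0,0,0],1],[[46,-1,6],[0,0,0],1],[[54,-1,11],[0,0,0],1],[[62,-1,16],[0,0,0],1],[[62,-1,16],[0,0,0],1]]'

```text
time_s: 45.2
ee_pos: [0.5972, 0.1632, 0.1338]
tool_rot: [-2.207, -2.232, 0.003]
wrist_force: [-1.2, -0.2, 0.6]
width: 0.0003
gripper_force: 0.0
```

Emit:
step_arm --plan '[[[5,0,6],[0,0,0],1],[[9,0,11],[0,0,0],1],[[13,0,17],[0,0,0],1],[[16,0,23],[0,0,0],1],[[20,0,33],[0,0,0],1],[[21,0,40],[0,0,0],1],[[21,0,40],[0,0,0],1]]'

```text
time_s: 46.08
ee_pos: [0.5977, 0.1833, 0.0939]
tool_rot: [-2.209, -2.232, 0.001]
wrist_force: [-0.5, 0.9, -0.4]
width: 0.0002
gripper_force: 0.0
```

```bash
python3 -c "
from h import *
print(tobox(sense()['ee_pos']))
go(*[box(0.0005,y,z) for y,z in((.217,.087),(.2245,.083))])"
```

```text
[-0.00106776  0.21235995]
shift [4.6 1.6 6.9] turn [-0.08 -0.03 -0.06]
shift [12.1  1.6 10.9] turn [-0.08 -0.03 -0.06]
```

Emit:
step_arm --plan '[[[3,1,4],[0,0,0],1],[[6,1,7],[0,0,0],1],[[9,1,9],[0,0,0],1],[[12,1,11],[0,0,0],1],[[12,1,11],[0,0,0],1]]'

```text
time_s: 46.7
ee_pos: [0.6, 0.1952, 0.0852]
tool_rot: [2.208, 2.233, 0.001]
wrist_force: [-1.2, -3.1, 6.3]
width: 0.0003
gripper_force: 2.6
```

Emit:
step_arm --plan '[[[0,0,2],[0,0,0],1],[[0,0,4],[0,0,0],1],[[0,0,4],[0,0,0],1]]'

```text
time_s: 47.08
ee_pos: [0.6002, 0.1951, 0.0845]
tool_rot: [2.208, 2.233, 0.001]
wrist_force: [-5.7, -5.0, 20.2]
width: -0.0001
gripper_force: 9.4
```

Emit:
step_arm --plan '[[[0,0,-20],[0,0,0],1],[[0,0,-70],[0,0,0],1],[[-30,0,-130],[0,0,0],1],[[-80,0,-185],[0,0,0],1],[[-125,0,-190],[0,0,0],1],[[-125,0,-190],[0,0,0],1],[[-125,0,-190],[0,0,0],1]]'

```text
time_s: 47.95
ee_pos: [0.6001, 0.0707, 0.2695]
tool_rot: [-2.209, -2.231, -0.0]
wrist_force: [0.1, -0.4, -0.9]
width: 0.0002
gripper_force: 0.0
```

```bash
python3 -c "
from h import *
s=sense();im=camera('wrist');np.save('pics/w14.npy',im);print(tobox(s['ee_pos']),s['ee_pos'][2])
P={'bar mid':box(0.001,.104,.089),'bar L':box(-.031,.104,.089),'hinge L':box(-.031,.182,.088),'lever tip':box(0.001,.231,.078),'lidend':box(0,.122,.08)}
for k,v in P.items(): print(k,proj('wrist',[v],s)[0].round(1))
g=cv2.cvtColor(im,cv2.COLOR_RGB2GRAY)
u=proj('wrist',[P['bar mid']],s)[0].round().astype(int)
for c in(u[0],u[0]-10): print(c,'rows',u[1]-75,g[u[1]-75:u[1]+15,c].tolist())
"
```

```text
[-1.04842333e-05  9.97456400e-02] 0.26952865737501897
bar mid [257.4 167.2]
bar L [224.3 167.2]
hinge L [222.2  83. ]
lever tip [257.3  27.4]
lidend [256.4 147.2]
257 rows 92 [204, 153, 80, 85, 160, 172, 190, 214, 210, 197, 176, 153, 137, 123, 100, 73, 40, 102, 93, 95, 97, 97, 91, 91, 104, 105, 108, 100, 103, 102, 99, 106, 105, 109, 105, 105, 86, 86, 86, 88, 82, 81, 87, 156, 148, 152, 152, 152, 149, 147, 150, 147, 127, 116, 177, 235, 192, 170, 169, 174, 175, 165, 181, 229, 220, 204, 186, 149, 190, 217, 175, 132, 98, 150, 207, 202, 196, 200, 198, 196, 196, 198, 197, 195, 184, 178, 179, 181, 180, 179]
247 rows 92 [127, 87, 56, 103, 164, 178, 188, 218, 208, 196, 176, 161, 145, 124, 101, 74, 48, 100, 92, 96, 93, 97, 93, 91, 94, 94, 107, 102, 108, 102, 103, 103, 101, 104, 105, 110, 84, 86, 84, 84, 87, 78, 92, 157, 149, 143, 147, 149, 150, 141, 148, 149, 138, 119, 180, 235, 209, 168, 174, 174, 178, 167, 193, 235, 227, 207, 183, 149, 194, 217, 183, 131, 94, 154, 207, 197, 200, 194, 202, 195, 200, 195, 196, 194, 198, 196, 201, 195, 182, 177]
```

```bash
python3 -c "
from h import *
g=cv2.cvtColor(np.load('pics/w14.npy'),cv2.COLOR_RGB2GRAY)
for r in range(154,176,1): print(r,g[r,218:260:2].tolist())
s=camera('scene'); gs=cv2.cvtColor(s,cv2.COLOR_RGB2GRAY)
for y,z in((.108,.089),(.106,.103)): print(proj('scene',[box(0.001,y,z),box(-.012,y,z),box(.012,y,z)]).round(1).tolist())
u=proj('scene',[box(0.001,.108,.089)])[0].round().astype(int)
for r in range(u[1]-9,u[1]+9): print(r,u[0]-12,gs[r,u[0]-12:u[0]+12].tolist())
"
```

```text
154 [224, 113, 130, 179, 88, 170, 134, 129, 125, 124, 146, 158, 192, 193, 184, 189, 185, 191, 193, 190, 174]
155 [227, 120, 126, 162, 96, 175, 183, 184, 185, 177, 153, 178, 237, 236, 235, 235, 236, 232, 233, 233, 227]
156 [223, 132, 127, 164, 94, 165, 174, 173, 172, 172, 149, 136, 228, 225, 225, 230, 228, 215, 221, 222, 216]
157 [195, 179, 120, 169, 102, 164, 171, 173, 171, 167, 153, 130, 202, 197, 200, 205, 204, 203, 201, 207, 202]
158 [189, 185, 123, 169, 106, 153, 173, 177, 175, 172, 144, 136, 184, 179, 182, 189, 185, 186, 186, 188, 183]
159 [186, 189, 124, 160, 125, 104, 174, 174, 178, 174, 159, 127, 150, 151, 151, 148, 150, 151, 150, 153, 150]
160 [189, 194, 105, 173, 178, 124, 175, 173, 172, 168, 201, 195, 190, 194, 192, 193, 190, 195, 196, 193, 194]
161 [188, 192, 85, 201, 205, 204, 173, 174, 173, 165, 221, 218, 217, 217, 212, 215, 219, 214, 221, 219, 218]
162 [189, 190, 122, 169, 171, 159, 172, 172, 176, 172, 188, 185, 179, 178, 179, 184, 179, 179, 180, 178, 183]
163 [187, 188, 143, 122, 125, 79, 168, 176, 175, 172, 140, 137, 137, 136, 137, 136, 133, 135, 133, 140, 134]
164 [
[... 2950 characters left out ...]
 181, 181, 182, 185, 136, 97, 129, 132, 119, 117, 91, 84, 80, 89]
202 274 [190, 190, 191, 189, 183, 182, 181, 182, 182, 182, 181, 182, 182, 163, 146, 89, 95, 149, 109, 97, 104, 135, 170, 166]
203 274 [191, 192, 191, 191, 186, 183, 182, 182, 182, 181, 179, 161, 144, 124, 121, 92, 87, 143, 169, 166, 169, 163, 163, 154]
204 274 [190, 191, 191, 190, 190, 185, 182, 179, 179, 177, 175, 165, 115, 106, 147, 110, 92, 99, 170, 157, 140, 124, 142, 141]
205 274 [192, 193, 191, 190, 191, 189, 170, 146, 172, 173, 173, 173, 154, 152, 170, 117, 96, 84, 111, 101, 101, 185, 162, 125]
206 274 [195, 198, 195, 194, 194, 197, 186, 107, 166, 174, 174, 174, 173, 154, 152, 100, 86, 115, 117, 152, 193, 221, 209, 129]
```

```bash
python3 -c "
from plant import *
print(hand_in())"
```

```text
the job is handed in; nothing more can be done
None
```

I handed the job in: all four cups stand upright in one row between the rails, the lid is shut, and the crossbar is under the hooks with the lever down on its stop; `hand_in()` gave no verdict.

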